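# Load a bracket under the marking station's spring hold-down

### The job

Load the black L bracket that lies in the marking station's infeed lane: press the thumb bar down with one fingertip to hold the spring flap open, and meanwhile push the bracket by its upright leg with the other fingertip, under the flap until its nose is fully home against the end stop. Then let the flap close on it and take the hand clear. Only press and push, do not pick the bracket up, and leave everything else on the bench where it is.

Things in the scene. Friction and masses are not known exactly. Their poses are not given: they have to be found in the camera images.
- station: Fixed part-marking station: steel base plate 360 x 135 x 12 mm bolted to the bench, place and yaw vary. Origin on the bench (z = 0). Its frame is the 'local' frame of the lengths below: x = loading direction (away from the robot), y left of it, z up; plate from local x -160 to +200 mm. A marking head on a column, 290 mm high, stands at its far right corner (local x 150, y -100 to -235), clear of the lane.
- stop (a point): Foot of the fixed end stop's face (20 mm high, 50 mm wide), middle of the lane, at local (68, 0, 12) mm; axes as the station's. The infeed lane that leads to it is the plate's top, 12 mm above the bench, between two fixed guide rails 43 mm apart, 7 mm high, 8 mm thick, centred on local y = 0, from local x -135 to +70 mm.
- flap_hinge (a point): Point on the flap's hinge line (parallel to local x, left of the lane), at local (0, 42, 27) mm. The flap, a steel plate with a fork-shaped pad 36 mm wide and 12 mm thick under it, covers the lane from local x 0 (its front edge) to +60; its free side, on the right, swings up. Three bearing blocks on the hinge line are 34 mm high and end 51 mm left of the lane's middle.
- flap (a joint): Angle of the spring-closed hold-down flap, rad: 0 shut on the empty lane, about 0.08 lying flat on a bracket, 0.65 wide open (end of travel). Shut, its pad's front is 1 to 4 mm above the lane and blocks the 6 mm bracket; from 0.3 on a bracket slides freely under. It opens while the thumb bar is pressed down; the spring shuts it once let go.
- thumb_bar (a point): Thumb bar of the flap: rubber-topped plate 175 mm long (local x -145 to +30) beside the lane, reaching 4 to 54 mm out (left) from the hinge line. Point: centre of its top face, 30 mm out along it. At rest the bar rises outwards at 0.5 rad; at local y 72 its top is 48 mm above the bench. Pressed there to 31 mm it is level and the flap 0.5 rad open: 6 to 14 N.
- bracket: Black L bracket to load, 0.15 to 0.3 kg, lying in the lane, nose 10 to 35 mm short of the flap. Flat leg 85 x 40 x 6 mm; at its robot end an upright leg 45 mm high, 6 mm thick (top 57 mm above the bench). Origin: centre of the flat leg's underside; x towards the nose, z up. Seated, the origin is at local (25.5, 0, 12) mm; the upright leg stays 11 mm outside the flap.
- nose (a point): Point on the bracket: middle of the lower edge of its nose, the end that goes under the flap and meets the stop; body-frame (42.5, 0, 0) mm.
- heel (a point): Point on the bracket's upright leg, on its outer (robot-side) face, the face to push on; body-frame (-42.5, 0, 25) mm, seated at local x -17 mm. Pushing takes 1 to 3 N; a fingertip that presses the thumb bar can slide along it meanwhile, with up to about 14 N of rubber friction along the bar.
- spare_bracket: a second black L bracket of the same shape, lying on the bench to the right of the station; not for this job. Origin at the centre of its flat leg's underside
- tape_roll: roll of black tape lying flat on the bench to the left of the station, 70 mm across, 24 mm high; origin under its centre
- flange: steel exhaust flange plate lying on the bench to the left of the station's infeed end, 100 x 70 x 10 mm with a 44 mm hole; origin under its centre
- spray_can: spray can standing on the bench to the right of the station, 52 mm across, 150 mm high; origin under its centre
- wrench: 190 mm wrench lying on the bench near the robot, right side; origin under its middle
- bolt_jar: jar with a black cap, 64 mm across, 75 mm high, standing on the bench right of the station's flap; origin under its centre
- clamp_carton: small cardboard carton 110 x 80 x 60 mm near the robot, left side; origin under its centre
Mind the look-alikes: they are no part of the job. Leave any purple or yellow look-alike of the bracket alone.

How it is judged:
By the outcome, as a careful person would: the job done as asked, in the order asked, and still so for the second after the job is handed in, with the robot touching nothing.
It also fails if it takes over 38 s, if anything falls off the work surface, if the arm or the gripper's body presses on something with over 40 N, if the wrist force passes 120 N, or if a joint passes its speed limit or range.

### The arm

A 7-joint arm with a two-finger parallel gripper is mounted at the origin on the work surface. World frame = base frame: x ahead of the robot, y to its left, z up, the work surface at z = 0. Lengths are in mm, angles in rad, forces in N, time in s.
With the tool pointing down it reaches from about 400 to 875 mm from the base axis. Payload 4.4 kg.
Tool frame: the origin (TCP) lies midway between the tips of the shut fingers; the grasp point (between the pads) lies 19 mm behind it (ctrl.grip_point_offset is the distance from the TCP to the grasp point, in mm); z points along the fingers, x is the direction in which the jaws open and shut, and the axes are right-handed (so a half turn about z gives the same grasp; the last joint's range is limited). The gripper opens to 85 mm and grips with 20 to 120 N. Pads are 22 mm wide; open, the fingers measure 114 mm over their backs; the gripper's body (76 mm by 85 mm) begins 54 mm behind the grasp point. The pads swing forward as they close: fully open they stand 13 mm farther back than shut.
Start: joints at [1.252, 0.628, 0.038, 1.517, -0.027, 0.996, -0.02], TCP at [162.603, -629.347, 231.313] pointing down, gripper open.
Joint ranges: [-3.06, 3.06], [-0.37, 2.12], [-1.25, 1.32], [0.18, 2.47], [-1.1, 4.24], [0.23, 1.98], [-2.94, 2.94]. Speed limits (rad/s): [2.57, 2.57, 3.14, 3.14, 3.14, 3.14, 3.14].

### API

Orientations are given as [roll, pitch, yaw] about the fixed x, y, z axes, in that order (R = Rz(yaw) Ry(pitch) Rx(roll)).
In Python, from cell import ctrl, viewer gives the robot as it stands.
- The arm moves only by the tool apply_moves, never from a script. Its argument "series" is a list that holds one entry, the list of rows, each a list of 6 numbers: the shift along the tool's x, y, z normalised to -1 to 1, where 1 is 50 mm, then the turn, a rotation vector about the tool's x, y, z normalised to -1 to 1, where 1 is 6 degrees. In form: [[[tx, ty, tz, rx, ry, rz], ...]]. A call has exactly 5 rows; each row shifts and turns the commanded pose from where the row before left it, along the tool's axes as they then stand; what a row does not reach is not made up. A row lasts 1/8 s, in which the tool goes at most 62.5 mm and 10.7 degrees, less where a joint would pass 70% of its speed; a pose out of reach is approached as far as the arm can. A call with a number of a shift or a turn outside -1 to 1 is refused whole. A call with a gripper value outside its range is refused whole. "claw" is the gripper command: -1 is shut, 1 is fully open, values between are in proportion, set as the call begins (left out, the last holds). The fingers move at their own pace and stop on an object; the grip force is fixed at half the most. Time passes only in rows, so rows that do not move let the fingers close, or fill a call up. It gives the time, the measured TCP pose, the force and the opening at its end, in the units of the state.
- ctrl.read_state(): the state, without advancing time (a new reading comes with each control period).
- viewer.get_image(name): name is "scene" or "top"; returns the picture (384x512x3 uint8, blue, green, red); there is no depth.
- viewer.camera_info(name): a dict with "K" (3x3 intrinsics, pixels), "distortion" ([k1, k2, p1, p2, k3] as OpenCV has them; the pictures are not rectified), "R" (3x3) and "t" (3): a world point X has camera coordinates R X + t. Camera axes: x right, y down, z forward; pixel columns grow to the right and rows downward; lengths in mm; the calibration is good to about 2 mm. A picture is of the moment at which its call begins. camera_info takes no time and is no camera call.
- ctrl.finish_job(): hands the job in, once; it reports no verdict.
Trained networks look in the newest picture that a camera, given by its name, has taken for a name from the list of things; names that differ only in an ending like _2 or _b are one class to them, and where a whole thing is asked for, a point or a joint stands for the part that bears it (a point fixed in the world has none). Each returns a list of dicts, best first, with "score" (0 to 1); they miss things now and then, are a little off and sometimes report something else, mostly with a low value. They report only what shows in the picture. A call takes as long as a camera call. They do not tell look-alikes from the thing itself.
- viewer.find_in(camera, label): "location" ([column, row] as shares, 0 to 1, of the picture: columns of its width, rows of its height, amid what is visible of it).
The state is a dict: "clock": time; "qpos": joint angles; "qd": joint speeds; "tau": joint torques, N m; "eef_pos": TCP position; "tool_rot": TCP orientation; "force": force on the tool from outside, world axes, zero at the start; "torque": the same for the moment, N m; "width": finger opening in mm.
Only numpy, scipy, OpenCV 4.12 (cv2) and the standard library are available. Lean on these libraries where they do the work, as an engineer would, in place of code of your own. Each camera call takes 0.05 s, during which the arm holds its last target. There are 200 camera calls.

## Working session

There is one attempt and no reset: what is moved stays moved. The work goes in short steps, Python scripts to look and compute and a tool call to move; the robot and the scene stay as the last step left them, time stands still between calls to the robot, and variables do not carry over. Pictures are saved under pics/ and viewed, about 8 in all and at most 12, crops included, and the job is handed in when it is done.

Besides the shell and the picture viewer there is one more tool, called after "Emit:" as name(argument=value, ...), one argument or row to a line, values as JSON. apply_moves: Moves the arm, as the interface text tells. Scaled input: -1 to 1 covers 50 mm each way for a shift and 6 degrees each way for a turn. Its arguments: {"type":"object","properties":{"series":{"type":"array","items":{"type":"array","items":{"type":"array","items":{"type":"number"}}}},"claw":{"type":"number"}},"required":["series"]}

```bash
mkdir -p pics; ls; python3 - <<'E'
from cell import ctrl, viewer
import cv2,numpy as np
for c in("scene","top"):
    im=viewer.get_image(c); cv2.imwrite(f"pics/{c}0.png",im)
    i=viewer.camera_info(c); print(c,np.round(i["K"],1).tolist(),np.round(i["distortion"],4).tolist(),np.round(i["R"],4).tolist(),np.round(i["t"],1).tolist())
    for n in ("station","stop","flap_hinge","thumb_bar","bracket","nose","heel","bolt_jar","spray_can","tape_roll","flange"):
        print(n,[(round(d["score"],2),round(d["location"][0]*512,1),round(d["location"][1]*384,1)) for d in viewer.find_in(c,n)][:3])
print(ctrl.read_state())
E
```

```text
pics
scene [[406.5, 0.0, 253.4], [0.0, 406.5, 193.5], [0.0, 0.0, 1.0]] [0.051, 0.0, 0.0, 0.0, 0.0] [[0.433, 0.9012, -0.0178], [0.6943, -0.3461, -0.631], [-0.5748, 0.2609, -0.7756]] [-242.1, -323.9, 1441.9]
station [(0.94, 237.2, 251.9)]
stop [(0.75, 235.3, 250.0)]
flap_hinge [(0.6, 235.9, 248.9)]
thumb_bar [(0.61, 274.1, 217.0)]
bracket [(0.86, 273.5, 143.9), (0.84, 214.3, 170.3), (0.82, 252.1, 204.5)]
nose [(0.88, 252.3, 203.5), (0.69, 270.9, 149.5), (0.58, 214.0, 169.6)]
heel [(0.97, 249.0, 205.0), (0.77, 209.8, 171.0), (0.67, 369.7, 250.6)]
bolt_jar []
spray_can []
tape_roll [(0.78, 322.5, 215.7), (0.28, 236.4, 251.0)]
flange [(0.59, 309.1, 188.3), (0.47, 237.1, 250.0)]
top [[353.9, 0.0, 252.2], [0.0, 353.9, 196.2], [0.0, 0.0, 1.0]] [-0.0815, 0.0, 0.0, 0.0, 0.0] [[-0.0256, -0.9997, 0.0061], [-0.9899, 0.0245, -0.1397], [0.1395, -0.0096, -0.9902]] [16.2, 539.5, 1000.1]
station [(0.72, 270.0, 145.8), (0.64, 252.4, 198.9)]
stop [(0.83, 271.3, 143.9)]
flap_hinge [(0.71, 271.3, 144.0)]
thumb_bar [(0.9, 234.4, 178.2), (0.64, 297.4, 205.2)]
bracket [(0.9, 197.0, 267.9), (0.86, 250.1, 200.
[... 281 characters left out ...]
 143.3)]
flange [(0.69, 186.4, 199.8)]
{'clock': 1.2, 'qpos': array([ 1.25222773,  0.62842305,  0.03850473,  1.51741421, -0.02703111,
        0.9962569 , -0.01996551]), 'qd': array([ 0.00141782,  0.00099356,  0.00138653, -0.00127382, -0.00120968,
        0.0015187 , -0.00074406]), 'tau': array([ 1.37881925e-04, -5.63286746e+01,  1.22533724e+00, -1.93787420e+01,
        1.08226531e-02,  1.67996848e-03,  1.31286939e-05]), 'eef_pos': array([ 162.59237672, -629.35484007,  231.29399313]), 'tool_rot': array([-3.14153393e+00, -1.57439383e-05, -1.31803931e+00]), 'force': array([ 0.26149361,  0.65654029, -0.45727338]), 'torque': array([0.03083998, 0.02928916, 0.02802639]), 'width': 85.34969588565917}
```

View images.

```bash
python3 - <<'E'
import cv2
a=cv2.imread("pics/top0.png");b=cv2.imread("pics/scene0.png")
cv2.imwrite("pics/t1.png",cv2.resize(a[90:300,140:400],None,fx=3,fy=2.85,interpolation=cv2.INTER_CUBIC)[:600,:800])
cv2.imwrite("pics/s1.png",cv2.resize(b[120:320,140:400],None,fx=3,fy=3,interpolation=cv2.INTER_CUBIC))
E
```

```text
(no output)
```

View pics/t1.png

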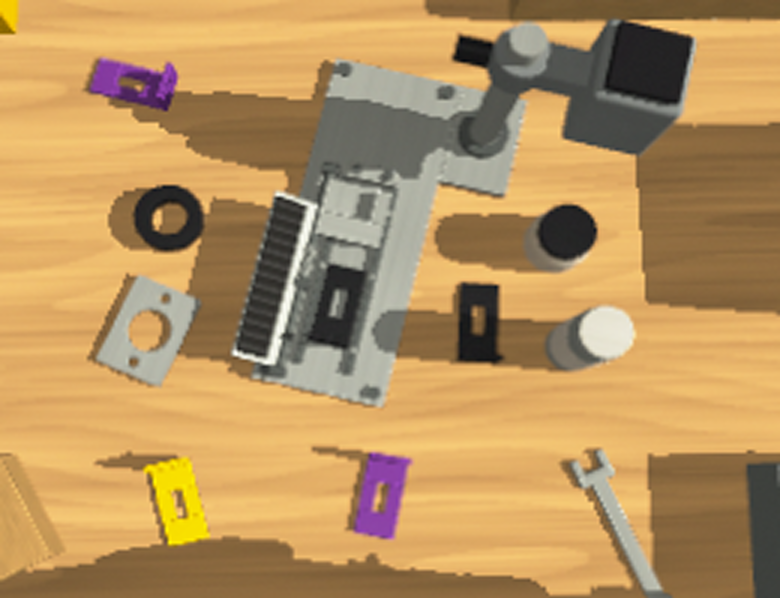

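View pics/s1.png

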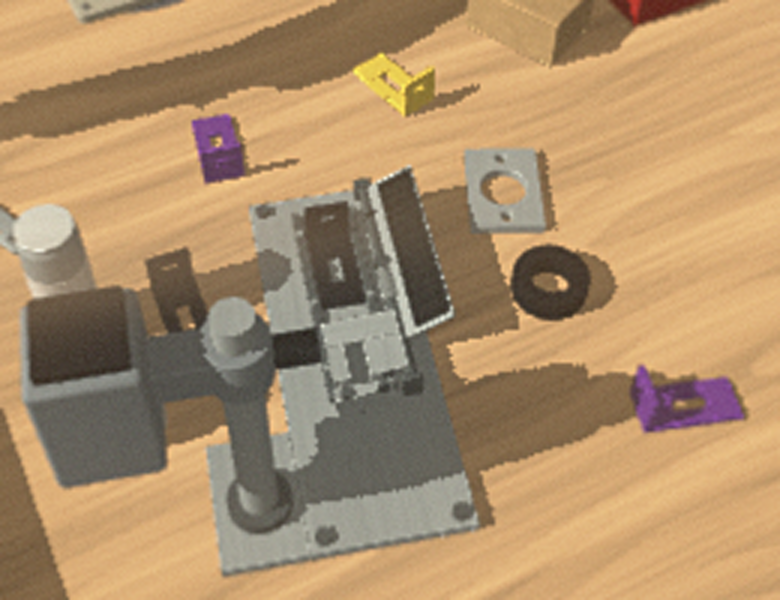

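```bash
cat > h.py <<'E'
from cell import ctrl, viewer
import cv2,numpy as np
from scipy.optimize import least_squares
I={c:viewer.camera_info(c) for c in("scene","top")}
def proj(c,X):
    i=I[c]; return cv2.projectPoints(np.array(X,float).reshape(-1,3),cv2.Rodrigues(np.array(i["R"]))[0],np.array(i["t"],float),np.array(i["K"]),np.array(i["distortion"]))[0].reshape(-1,2)
def S(p,X):
    X=np.array(X,float).reshape(-1,3); c,s=np.cos(p[2]),np.sin(p[2])
    return np.c_[p[0]+c*X[:,0]-s*X[:,1],p[1]+s*X[:,0]+c*X[:,1],X[:,2]]
def bar(x,d,a=.5): return [x,42+d*np.cos(a)-4*np.sin(a),27+d*np.sin(a)+4*np.cos(a)]
BAR=[bar(30,54),bar(30,4),bar(-145,4),bar(-145,54)]
def brk(u): return [[u+42.5,20,18],[u+42.5,-20,18],[u-42.5,-20,57],[u-42.5,20,57]]
E
cat > fit.py <<'E'
from h import *
T=lambda L:np.array(L)/[3,2.848]+[140,90]
Q=lambda L:np.array(L)/3+[140,120]
tb=T([(275,192),(317,205),(274,367),(233,354)]); sb=Q([(452,316),(412,333),(375,180),(410,168)])
tp=T([(252,378),(380,405),(330,60)]); sp=Q([(225,574),(478,525)])  # near-left, near-right, far-left ; scene: far-right?, far-left
tn=T([(328,265),(366,265),(308,343),(350,350)]); 
def res(p):
    y=p[3]; P=lambda x,s:[x,y+67.5*s,12]
    r=[proj("top",S(p,BAR))-tb,proj("scene",S(p,BAR))-sb,proj("top",S(p,[P(-160,1),P(-160,-1),P(200,1)]))-tp,proj("scene",S(p,[P(200,1)]))-sp[1:],
       proj("top",S(p,brk(p[4])[:2]))-tn[:2]]
    return np.concatenate(r)
s=least_squares(lambda p:res(p).ravel(),[600,0,-.2,0,-50],loss="soft_l1",x_scale=[10,10,.1,10,10])
p=s.x;print(np.round(p,3));print(np.round(res(p),1).tolist())
np.save("p.npy",p)
for c,off in(("top",(140,90)),("scene",(140,120))):
    im=cv2.imread(f"pics/{c}0.png");k=4
    im=cv2.resize(im,None,fx=k,fy=k,interpolation=cv2.INTER_CUBIC)
    def line(X,col,cl=True): cv2.polylines(im,[np.int32((proj(c,S(p,X))+.5)*k)],cl,col,1,cv2.LINE_AA)
    line(BAR,(0,0,255)); line([[-160,p[3]+67.5,12],[-160,p[3]-67.5,12],[200,p[3]-67.5,12],[200,p[3]+67.5,12]],(255,0,0))
    for y in(21.5,-21.5,29.5,-29.5): line([[-135,y,19],[70,y,19]],(0,255,0),False)
    line(brk(p[4]),(0,255,255)); u=p[4]; line([[u-42.5,20,12],[u-42.5,-20,12],[u-42.5,-20,57],[u-42.5,20,57]],(0,255,255))
    line([[68,25,12],[68,-25,12],[68,-25,32],[68,25,32]],(255,0,255))
    x,y=(205,140) if c=="top" else (215,160)
    cv2.imwrite(f"pics/{c}_ov.png",im[y*k:(y+110)*k,x*k:(x+100)*k])
a=cv2.imread("pics/top_ov.png");b=cv2.imread("pics/scene_ov.png");cv2.imwrite("pics/ov.png",np.hstack([a,b]))
E
python3 fit.py
```

```text
[ 6.05183e+02 -1.50360e+01 -2.62000e-01 -6.96000e-01 -6.62500e+01]
[[-0.6, -1.2], [0.1, -0.4], [0.2, -0.4], [-1.4, -0.1], [0.8, -2.3], [-2.9, 0.1], [-3.9, 0.9], [-0.3, -3.1], [-0.9, -0.7], [0.6, 0.5], [1.5, -1.0], [0.2, -1.7], [-0.1, -1.6], [0.1, 1.5]]
```

View pics/ov.png

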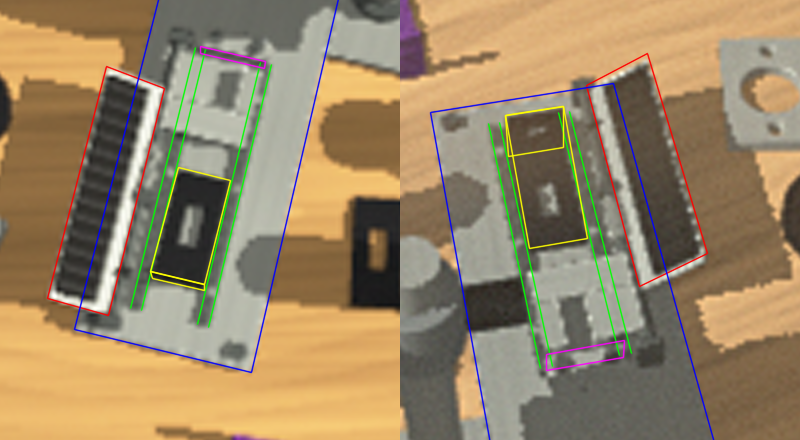

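Emit:
apply_moves(
  series=[
    [[-0.4,-0.7,0,0,0,0.98],[-0.4,-0.7,0,0,0,0.98],[-0.4,-0.7,0,0,0,0.98],[-0.4,-0.7,0,0,0,0.98],[-0.4,-0.7,0,0,0,0.98]],
  ],
  claw=0.36,
)

```text
clock: 1.82
eef_pos: [332.0, -521.5, 231.5]
tool_rot: [-3.141, -0.0, -1.835]
force: [0.2, -0.1, 0.1]
width: 57.7
```

```bash
cat > go.py <<'E'
import sys; from h import *
from scipy.spatial.transform import Rotation as Ro
p=np.load("p.npy")
s=ctrl.read_state(); R=Ro.from_euler("xyz",s["tool_rot"]).as_matrix(); e=np.array(s["eef_pos"])
c,n=np.cos(p[2]),np.sin(p[2]); L=np.array([[c,n,0],[-n,c,0],[0,0,1]])
l=L@(e-[p[0],p[1],0]); print("t",round(s["clock"],2),"pos",e.round(1),"local",l.round(1),"F",(L@s["force"]).round(1),"w",round(s["width"],1),"rot",np.round(s["tool_rot"],3),"q7",round(s["qpos"][6],2))
Rt=Ro.from_euler("xyz",[np.pi,0,p[2]-np.pi/2]).as_matrix()
print("turn(units)",(np.degrees(Ro.from_matrix(R.T@Rt).as_rotvec())/6).round(3))
if len(sys.argv)>3:
    g=np.array([float(v) for v in sys.argv[1:4]]); print("shift(units)",((Rt.T@L.T@(g-l))/50).round(3))
E
python3 go.py -140 34 120
```

```text
t 1.82 pos [ 332.  -521.5  231.5] local [-132.7 -560.   231.5] F [ 0.2 -0.   0.1] w 57.7 rot [-3.141 -0.    -1.835] q7 -0.76
turn(units) [-0.002 -0.    -0.016]
shift(units) [-11.88    0.146   2.231]
```

Emit:
apply_moves(
  series=[
    [[-0.9,0,0,0,0,0],[-1,0,0,0,0,0],[-1,0,0,0,0,0],[-1,0,0,0,0,0],[-1,0,0,0,0,0]],
  ],
)

```text
clock: 2.45
eef_pos: [394.4, -284.0, 231.6]
tool_rot: [-3.141, -0.0, -1.831]
force: [1.1, -0.3, 0.0]
width: 58.5
```

Emit:
apply_moves(
  series=[
    [[-1,0,0,0,0,0],[-1,0,0.2,0,0,0],[-1,0,0.4,0,0,0],[-1,0,0.5,0,0,0],[-1,0.1,0.5,0,0,0]],
  ],
)

```text
clock: 3.08
eef_pos: [454.7, -41.2, 151.1]
tool_rot: [-3.139, 0.001, -1.831]
force: [-0.1, 0.6, 0.4]
width: 58.2
```

Emit:
apply_moves(
  series=[
    [[-0.9,0,0.4,0,0,0],[-0.8,0,0.2,0,0,0],[-0.3,0,0,0,0,0],[0,0,0,0,0,0],[0,0,0,0,0,0]],
  ],
)

```text
clock: 3.7
eef_pos: [479.1, 52.1, 121.9]
tool_rot: [-3.141, -0.001, -1.834]
force: [-0.3, -0.2, -0.4]
width: 58.0
```

```bash
python3 go.py -128 34 60; python3 - <<'E'
from h import *
p=np.load("p.npy")
for c,(x,y,w,h) in(("top",(195,130,110,120)),("scene",(205,130,110,120))):
    k=4;im=cv2.resize(viewer.get_image(c),None,fx=k,fy=k,interpolation=cv2.INTER_CUBIC)
    cv2.imwrite(f"pics/{c}_a.png",im[y*k:(y+h)*k,x*k:(x+w)*k][:, :400])
a=cv2.imread("pics/top_a.png");b=cv2.imread("pics/scene_a.png");cv2.imwrite("pics/a.png",np.hstack([a,b]))
E
```

```text
t 3.7 pos [479.1  52.1 121.9] local [-139.1   32.2  121.9] F [-0.2 -0.2 -0.4] w 58.0 rot [-3.141e+00 -1.000e-03 -1.834e+00] q7 -1.84
turn(units) [-0.007 -0.007 -0.006]
shift(units) [-0.037 -0.223  1.237]
```

View pics/a.png

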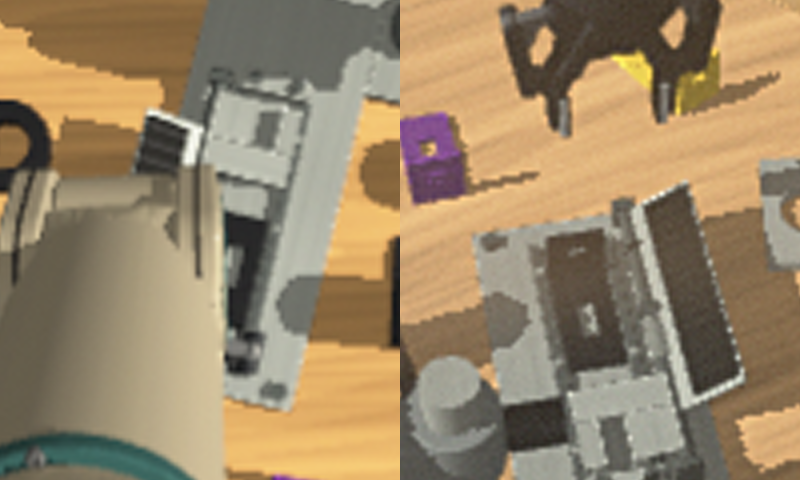

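```bash
python3 - <<'E'
from h import *
p=np.load("p.npy")
for z in(117,122,127,132):
  print(z,proj("scene",S(p,[[-139,32.2-33,z],[-139,32.2+33,z]])).round(1).tolist())
E
```

```text
117 [[245.2, 164.3], [269.4, 160.7]]
122 [[245.1, 163.0], [269.4, 159.4]]
127 [[245.0, 161.7], [269.4, 158.1]]
132 [[245.0, 160.4], [269.4, 156.8]]
```

Emit:
apply_moves(
  series=[
    [[-0.06,-0.1,0.4,0,0,0],[0,-0.1,0.5,0,0,0],[0,0,0.3,0,0,0],[0,0,0,0,0,0],[0,0,0,0,0,0]],
  ],
)

```text
clock: 4.42
eef_pos: [489.8, 54.0, 61.9]
tool_rot: [-3.141, 0.0, -1.832]
force: [1.1, -0.5, 0.2]
width: 58.2
```

```bash
python3 go.py -128 35 42
```

```text
t 4.42 pos [489.8  54.   61.9] local [-129.3   36.8   61.9] F [ 1.2 -0.2  0.2] w 58.2 rot [-3.141  0.    -1.832] q7 -1.82
turn(units) [-0.005  0.002  0.012]
shift(units) [ 0.037 -0.027  0.397]
```

Emit:
apply_moves(
  series=[
    [[0.02,0,0.1,0,0,0],[0,0,0.1,0,0,0],[0,0,0.1,0,0,0],[0,0,0.1,0,0,0],[0,0,0,0,0,0]],
  ],
)

```text
clock: 5.05
eef_pos: [489.7, 53.6, 41.3]
tool_rot: [-3.141, 0.0, -1.831]
force: [-0.2, -0.5, 6.5]
width: 58.4
```

```bash
python3 go.py -128 35 33
```

```text
t 5.05 pos [489.7  53.6  41.3] local [-129.3   36.4   41.3] F [-0.1 -0.5  6.5] w 58.4 rot [-3.141  0.    -1.831] q7 -1.82
turn(units) [-0.004  0.004  0.018]
shift(units) [ 0.027 -0.026  0.166]
```

Emit:
apply_moves(
  series=[
    [[0,0,0.08,0,0,0],[0,0,0.08,0,0,0],[0,0,0,0,0,0],[0,0,0,0,0,0],[0,0,0,0,0,0]],
  ],
)

```text
clock: 5.68
eef_pos: [490.6, 54.6, 34.0]
tool_rot: [-3.14, 0.002, -1.83]
force: [-1.0, 2.1, 8.4]
width: 58.0
```

```bash
python3 go.py -109 35 33; python3 - <<'E'
from h import *
for c,(x,y,w,h) in(("top",(205,130,100,120)),("scene",(215,150,100,120))):
    k=4;im=cv2.resize(viewer.get_image(c),None,fx=k,fy=k,interpolation=cv2.INTER_CUBIC)
    cv2.imwrite(f"pics/{c}_b.png",im[y*k:(y+h)*k,x*k:(x+w)*k])
a=cv2.imread("pics/top_b.png");b=cv2.imread("pics/scene_b.png");cv2.imwrite("pics/b.png",np.hstack([a,b]))
E
```

```text
t 5.67 pos [490.6  54.6  34. ] local [-128.7   37.6   34. ] F [-1.5  1.8  8.4] w 58.0 rot [-3.14e+00  2.00e-03 -1.83e+00] q7 -1.81
turn(units) [-0.019  0.021  0.026]
shift(units) [ 0.052 -0.395  0.02 ]
```

View pics/b.png

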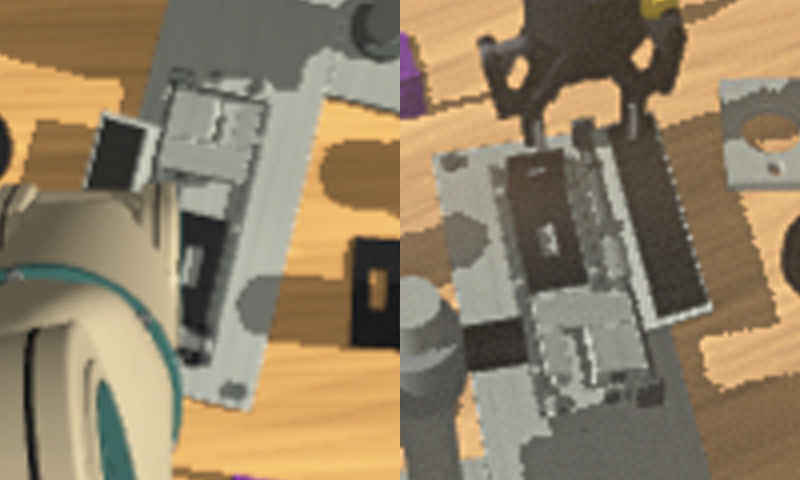

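Emit:
apply_moves(
  series=[
    [[0.02,-0.1,0.03,0,0,0],[0,-0.2,0,0,0,0],[0,-0.2,0,0,0,0],[0,-0.2,0,0,0,0],[0,-0.2,0,0,0,0]],
  ],
)

```text
clock: 6.4
eef_pos: [527.7, 41.2, 31.5]
tool_rot: [3.132, -0.002, -1.83]
force: [-8.9, 1.5, 10.7]
width: 57.8
```

```bash
python3 go.py -28 35 33
```

```text
t 6.4 pos [527.7  41.2  31.5] local [-89.4  34.3  31.5] F [-9.  -0.8 10.7] w 57.8 rot [ 3.132e+00 -2.000e-03 -1.830e+00] q7 -1.79
turn(units) [ 0.093 -0.019  0.026]
shift(units) [-0.014 -1.228 -0.03 ]
```

Emit:
apply_moves(
  series=[
    [[0,-0.16,0,0,0,0],[0,-0.16,0,0,0,0],[0,-0.16,0,0,0,0],[0,-0.16,0,0,0,0],[0,-0.16,0,0,0,0]],
  ],
)

```text
clock: 7.02
eef_pos: [566.6, 31.0, 31.5]
tool_rot: [3.132, -0.002, -1.83]
force: [-9.0, 0.9, 10.1]
width: 58.2
```

```bash
python3 go.py -28 35 33; python3 - <<'E'
from h import *
for c,(x,y,w,h) in(("top",(205,130,100,120)),("scene",(215,150,100,120))):
    k=4;im=cv2.resize(viewer.get_image(c),None,fx=k,fy=k,interpolation=cv2.INTER_CUBIC)
    cv2.imwrite(f"pics/{c}_c.png",im[y*k:(y+h)*k,x*k:(x+w)*k])
a=cv2.imread("pics/top_c.png");b=cv2.imread("pics/scene_c.png");cv2.imwrite("pics/c.png",np.hstack([a,b]))
E
```

```text
t 7.03 pos [566.6  31.   31.5] local [-49.2  34.5  31.5] F [-8.9 -1.5 10.1] w 58.2 rot [ 3.132e+00 -2.000e-03 -1.830e+00] q7 -1.78
turn(units) [ 0.089 -0.016  0.024]
shift(units) [-0.01  -0.423 -0.03 ]
```

View pics/c.png

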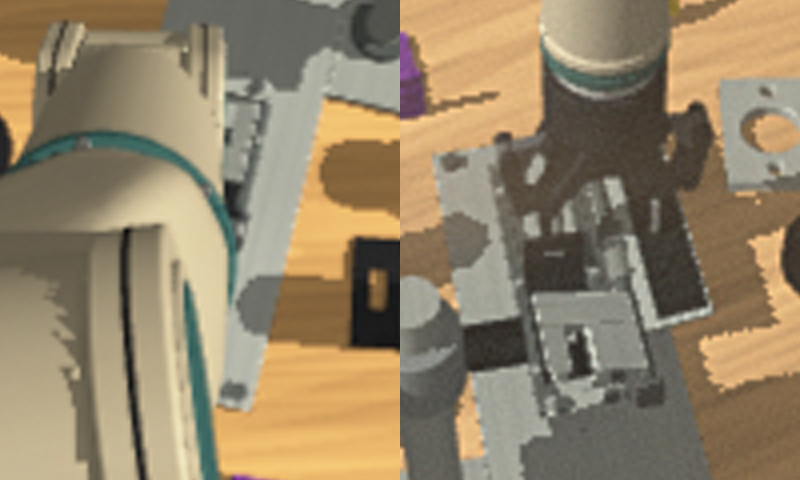

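Emit:
apply_moves(
  series=[
    [[0,-0.07,0,0,0,0],[0,-0.07,0,0,0,0],[0,-0.07,0,0,0,0],[0,-0.06,0,0,0,0],[0,-0.05,0,0,0,0]],
  ],
)

```text
clock: 7.75
eef_pos: [582.4, 26.8, 31.5]
tool_rot: [3.133, -0.002, -1.83]
force: [-8.1, 1.1, 10.5]
width: 58.2
```

```bash
python3 go.py -28 35 33
```

```text
t 7.75 pos [582.4  26.8  31.5] local [-32.9  34.5  31.5] F [-8.1 -1.1 10.5] w 58.2 rot [ 3.133e+00 -2.000e-03 -1.830e+00] q7 -1.78
turn(units) [ 0.081 -0.015  0.023]
shift(units) [-0.009 -0.097 -0.029]
```

Emit:
apply_moves(
  series=[
    [[0,-0.03,0,0,0,0],[0,-0.03,0,0,0,0],[0,-0.03,0,0,0,0],[0,-0.03,0,0,0,0],[0,0,0,0,0,0]],
  ],
)

```text
clock: 8.38
eef_pos: [588.5, 25.2, 31.5]
tool_rot: [3.134, -0.001, -1.83]
force: [-7.3, 0.7, 8.7]
width: 57.9
```

```bash
python3 go.py -28 35 33
```

```text
t 8.38 pos [588.5  25.2  31.5] local [-26.5  34.6  31.5] F [-7.2 -1.2  8.7] w 57.9 rot [ 3.134e+00 -1.000e-03 -1.830e+00] q7 -1.78
turn(units) [ 0.075 -0.014  0.024]
shift(units) [-0.009  0.029 -0.03 ]
```

Emit:
apply_moves(
  series=[
    [[0,-0.03,0,0,0,0],[0,-0.03,0,0,0,0],[0,-0.03,0,0,0,0],[0,0,0,0,0,0],[0,0,0,0,0,0]],
  ],
)

```text
clock: 9.0
eef_pos: [589.0, 25.1, 31.2]
tool_rot: [3.126, -0.002, -1.831]
force: [-14.5, 2.9, 14.6]
width: 58.0
```

```bash
python3 go.py -28 35 33
```

```text
t 9.0 pos [589.   25.1  31.2] local [-26.1  34.6  31.2] F [-14.7  -1.   14.6] w 58.0 rot [ 3.126e+00 -2.000e-03 -1.831e+00] q7 -1.78
turn(units) [ 0.149 -0.02   0.022]
shift(units) [-0.008  0.038 -0.036]
```

Emit:
apply_moves(
  series=[
    [[0,-0.03,0,0,0,0],[0,-0.02,0,0,0,0],[0,0,0,0,0,0],[0,0,0,0,0,0],[0,0,0,0,0,0]],
  ],
)

```text
clock: 9.62
eef_pos: [589.0, 25.1, 31.2]
tool_rot: [3.121, -0.002, -1.831]
force: [-19.1, 2.8, 20.0]
width: 57.9
```

```bash
python3 go.py -28 35 33
```

```text
t 9.62 pos [589.   25.1  31.2] local [-26.   34.6  31.2] F [-19.2  -2.2  20. ] w 57.9 rot [ 3.121e+00 -2.000e-03 -1.831e+00] q7 -1.78
turn(units) [ 0.193 -0.024  0.017]
shift(units) [-0.008  0.04  -0.036]
```

Emit:
apply_moves(
  series=[
    [[0,0.08,0,0,0,0],[0,0.08,0,0,0,0],[0,0.08,0,0,0,0],[0,0,0,0,0,0],[0,0,0,0,0,0]],
  ],
)

```text
clock: 10.25
eef_pos: [588.7, 24.7, 32.7]
tool_rot: [-3.139, -0.001, -1.832]
force: [-1.0, -1.8, 8.4]
width: 58.3
```

```bash
python3 go.py
```

```text
t 10.25 pos [588.7  24.7  32.7] local [-26.2  34.2  32.7] F [-0.5 -2.   8.4] w 58.3 rot [-3.139e+00 -1.000e-03 -1.832e+00] q7 -1.78
turn(units) [-0.025 -0.005  0.005]
```

Emit:
apply_moves(
  series=[
    [[0,0,-0.1,0,0,0],[0,0,-0.1,0,0,0],[0,0,-0.1,0,0,0],[0,0,-0.1,0,0,0],[0,0,-0.1,0,0,0]],
  ],
)

```text
clock: 10.88
eef_pos: [587.6, 26.5, 57.0]
tool_rot: [3.141, 0.0, -1.831]
force: [-0.2, -0.0, -0.2]
width: 58.0
```

Emit:
apply_moves(
  series=[
    [[0,0,-0.2,0,0,0],[0,0,-0.5,0,0,0],[0,0,-0.7,0,0,0],[0,0,-0.7,0,0,0],[0,0,-0.5,0,0,0]],
  ],
)

```text
clock: 11.5
eef_pos: [588.1, 26.1, 189.1]
tool_rot: [-3.14, 0.001, -1.831]
force: [-0.2, 0.9, -0.6]
width: 58.0
```

Emit:
apply_moves(
  series=[
    [[0,0.4,0,0,0,0],[0,0.6,0,0,0,0],[0.9,0.4,0,0,0,0],[0.9,0,0,0,0,0],[0.9,0,0,0,0,0]],
  ],
)

```text
clock: 12.12
eef_pos: [484.9, -87.3, 187.6]
tool_rot: [-3.14, 0.0, -1.83]
force: [1.0, -0.5, 0.0]
width: 58.1
```

Emit:
apply_moves(
  series=[
    [[0.9,0,-0.2,0,0,0],[0.9,0,-0.2,0,0,0],[0.9,0,0,0,0,0],[0.8,0,0,0,0,0],[0,0,0,0,0,0]],
  ],
)

```text
clock: 12.75
eef_pos: [438.8, -259.2, 207.5]
tool_rot: [-3.141, -0.002, -1.838]
force: [-0.1, 0.0, 0.0]
width: 58.2
```

```bash
python3 go.py; python3 - <<'E'
from h import *
p=np.load("p.npy");u=25.5
out=[]
for c,(x,y,w,h) in(("top",(205,120,100,120)),("scene",(215,160,100,120))):
    k=4;im=viewer.get_image(c);cv2.imwrite(f"pics/{c}_fin.png",im);im=cv2.resize(im,None,fx=k,fy=k,interpolation=cv2.INTER_CUBIC)
    im2=im.copy()
    def line(X,col): cv2.polylines(im,[np.int32((proj(c,S(p,X))+.5)*k)],True,col,1,cv2.LINE_AA)
    line([[u-42.5,20,12],[u-42.5,-20,12],[u-42.5,-20,57],[u-42.5,20,57]],(0,255,255)); line(BAR,(0,0,255))
    out.append(im[y*k:(y+h)*k,x*k:(x+w)*k])
cv2.imwrite("pics/fin.png",np.hstack(out))
E
```

```text
t 12.75 pos [ 438.8 -259.2  207.5] local [ -97.5 -278.9  207.5] F [-0.1  0.   0. ] w 58.2 rot [-3.141e+00 -2.000e-03 -1.838e+00] q7 -1.25
turn(units) [-0.009 -0.02  -0.046]
```

View pics/fin.png

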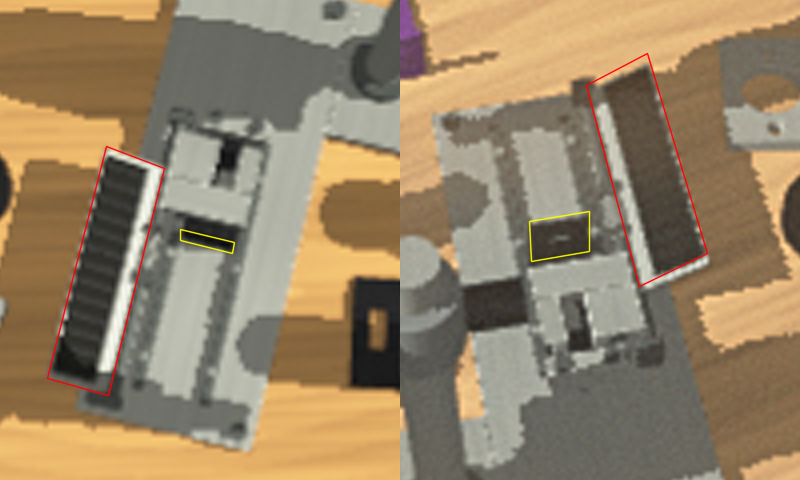

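```bash
python3 -c "
from cell import ctrl
print(ctrl.finish_job())"
```

```text
the job is handed in; nothing more can be done
None
```

The black bracket is loaded and the job is handed in. I held the thumb bar down with one fingertip and pushed the bracket about 92 mm up the lane with the other. I then eased off, let the flap close and moved the hand clear, finishing at about 12.8 s.

- **Home against the stop:** the tool stopped dead about 2 mm past my camera estimate of the seated position, within measuring error. The push force rose from 7 to 19 N with no further movement.
- **After backing off:** the final pictures show the upright leg within about a pixel of its seated place and the flap down on the bracket. The hand is clear with zero force, and the neighbouring things in view have not moved.
- **What disagreed:** the scene camera placed the thumb bar's near end about 3 pixels off my station fit, while the top camera agreed with it. I did not measure the flap angle directly.

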